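# Close the oil-cell press with the coarse ring, leaving the fine bar as set

### The job

Close the bench press on the oil sample cell: turn the coarse ring (the lower, outer one of the two coaxial controls) clockwise by pushing its finger posts round, until the press foot has come down and sits firmly on the cell's black plug, and stop there gently, without squeezing harder than that. The fine control's cross bar, which stands over the ring on the same axis, is already trimmed and must stay as it is set; do not touch the cell or the foot with the robot, do not disturb the jars or the tray, and leave the ring standing free.

Things in the scene. Friction and masses are not known exactly. Their poses are not given: they have to be found in the camera images.
- knob_axis (a point): Point on the vertical axis shared by both controls, at the coarse ring's flat top (z = 0.064). Site x, y axes are those of the fixed press: grey base 220 x 500 mm, top at z = 0.045; its column, head and foot (up to z = 0.29) stand along -y, foot centre 250 mm from the axis, nearest part 220 mm. Loose things about the axis are at most 100 mm tall and over 130 mm away.
- coarse (a joint): Angle of the coarse ring (rad), growing clockwise seen from above, 0 to 4.3 between end stops. Dark steel disc 164 mm across, 16 mm thick, flat top at z = 0.064, with three upright finger posts. It turns stiffly and evenly (0.4 N m, about 6 N at a post) and stays where it is left (wound on too hard, it springs back until the foot presses with about 23 N). Each rad clockwise lowers the foot by 20 mm.
- post0 (a point): Centre of the top of a finger post on the coarse ring. The three posts are alike: upright steel cylinders 18 mm in diameter, 24 mm tall (z = 0.064 to 0.088), 66 mm from the axis, 120 degrees apart.
- post1 (a point): Centre of the top of the second finger post. Posts pass freely under the cross bar; a finger reaching down beside a post does not, so break off the push before the bar and take it up again at another post.
- post2 (a point): Centre of the top of the third finger post.
- bar_end_a (a point): One end of the fine control's cross bar: straight steel bar 12 mm in diameter, 180 mm long, centred on the axis, centre line at z = 0.100, on a hub 44 mm in diameter up to z = 0.111. It turns at a touch (0.03 N m) and must not be moved: its ends may shift by 6 mm at most.
- bar_end_b (a point): The other end of the cross bar.
- foot: Press foot: steel disc 48 mm across, 12 mm thick, under the press head; origin at the centre of its underside. Spring loaded: on meeting the plug the force rises at once to about 8 N (ring torque up 0.16 N m, 2.4 N at a post), then 6 N (0.12 N m, 1.8 N at a post) per further mm, that is per 0.05 rad. Closed from touching to 0.2 rad beyond; 40 N (0.27 rad beyond, 18 N at a post) damages the cell.
- cell: Oil sample cell standing loose under the foot: aluminium cylinder 68 mm in diameter, 55 mm tall, 0.5 kg; origin at the centre of its underside. In its top a stiff black plug, 54 mm across; the plug's upper face is 65 to 88 mm above this origin, different every time and not reported. The foot meets it after 1.6 to 3.4 rad of ring, felt as the ring turning harder.
- oil_jar: Bystander: amber jar with a white cap, 60 mm across, 90 mm tall, loose on the bench; origin at the centre of its underside.
- spare_jar: Bystander: white plastic bottle, 52 mm across, 100 mm tall, loose on the bench; origin at the centre of its underside.
- cap_tray: Bystander: open grey tray 130 x 85 x 40 mm, loose on the bench; origin at the centre of its underside.

How it is judged:
At the end, for the whole second after the job is handed in: The foot presses on the cell with 5 to 32 N, the coarse ring is at rest, the cross bar's end is within 6 mm of where it started, the cell stands upright within 8 mm, and the jars and the tray within 20 mm, of where they started (contact force between foot and cell between 5 and 32 N and distance of bar_end_a from where it was at the start of the episode below 0.006 m and velocity of joint coarse between -0.05 and 0.05 rad/s and distance of cell from where it was at the start of the episode below 0.008 m and angle between cell's own z axis and vertical below 0.05 rad and distance of each of oil_jar, spare_jar, cap_tray from where it was at the start of the episode below 0.02 m); the robot touches nothing.
It fails at once if the fine cross bar's end is moved by more than 6 mm (distance of bar_end_a from where it was at the start of the episode above 0.006 m).
It fails at once if the cell is squeezed with more than 40 N (contact force between foot and cell above 40 N).
It fails at once if the robot touches the cell or the foot (contact force between any of the arm, the fingers and cell above 1 N or contact force between any of the arm, the fingers and foot above 1 N).
It fails at once if a jar or the tray is moved by more than 20 mm (distance of any of oil_jar, spare_jar, cap_tray from where it was at the start of the episode above 0.02 m).
It also fails if it takes over 61 s, if anything falls off the work surface, if the arm or the gripper's body presses on something with over 40 N, if the wrist force passes 120 N, or if a joint passes its speed limit or range.

### The arm

A 6-joint arm with a two-finger parallel gripper is mounted at the origin on the work surface. World frame = base frame: x ahead of the robot, y to its left, z up, the work surface at z = 0. Lengths are in m, angles in rad, forces in N, time in s.
With the tool pointing down it reaches from about 0.35 to 0.975 m from the base axis. Payload 4.9 kg.
Tool frame: the origin (TCP) lies midway between the tips of the shut fingers; the grasp point (between the pads) lies 19 mm behind it; z points along the fingers, y is the direction in which the jaws open and shut (so a half turn about z gives the same grasp; the last joint's range is limited). The gripper opens to 85 mm and grips with 20 to 120 N. Pads are 22 mm wide; open, the fingers measure 114 mm over their backs; the gripper's body (76 mm by 85 mm) begins 54 mm behind the grasp point. The pads swing forward as they close: fully open they stand 13 mm farther back than shut.
Start: joints at [-1.268, 0.053, 1.613, -0, 1.476, -0.119], TCP at [0.256, -0.57, 0.231] pointing down, gripper open.
Joint ranges: [-3.01, 3.01], [-1.01, 2.22], [0.06, 2.58], [-1.02, 4.17], [0.09, 2.62], [-3.14, 3.14]. Speed limits (rad/s): [2.57, 2.57, 3.14, 3.14, 3.14, 3.14].

### API

Orientations are given as a rotation vector (axis times angle).
In Python, from station import ctrl gives the robot as it stands.
- The arm moves only by the tool jog_arm, never from a script. Its argument "steps" is a list of rows, each an object of numbers: "dx", "dy", "dz": the shift along the world's x, y, z in units of 60 mm (1.0 is 60 mm); "twist": the turn about the world's z in units of 10 degrees (1.0 is 10 degrees). A call has 1 to 5 rows; each row is the pose to reach, as a shift and turn from the pose measured when the call began; what a row does not reach only later rows make up. A row lasts 1/8 s, in which the tool goes at most 62.5 mm and 10.7 degrees, less where a joint would pass 70% of its speed; a pose out of reach is approached as far as the arm can. A call with a gripper value outside its range is refused whole. "gripper" is the closure in counts, from 0 (fully open) to 255 (shut), set as the call begins (left out, the last holds). The fingers move at their own pace and stop on an object; "newtons" is the grip in N (left out, the last holds). Time passes only in rows, so rows that repeat a pose let the fingers close. It gives the time, the measured TCP pose, the force and the opening at its end, in the units of the state.
- ctrl.get_obs(): the state, without advancing time (a new reading comes with each control period).
- ctrl.get_image(name): name is "side" or "top" or "wrist"; returns a dict with "frame" (480x640x3 uint8, red, green, blue), "range_z" (480x640 float32, m along the optical axis (not along the pixel's ray), 0 where there is no reading), "fx", "fy", "cx", "cy" (pixels), "D" ([k1, k2, p1, p2, k3] as OpenCV has them; the pictures are not rectified), "extrinsics" (4x4, takes a point from camera to world coordinates). Camera axes: x right, y down, z forward; pixel columns grow to the right and rows downward; lengths in m; the calibration is good to about 2 mm. A picture is of the moment at which its call begins.
- ctrl.finish_job(): hands the job in, once; it reports no verdict.
The state is a dict: "t": time; "q": joint angles; "dq": joint speeds; "effort": joint torques, N m; "tool_pos": TCP position; "tool_rot": TCP orientation; "contact_force": force on the tool from outside, world axes, zero at the start; "wrist_torque": the same for the moment, N m; "opening": finger opening in m.
Only numpy, scipy, OpenCV 4.12 (cv2) and the standard library are available. Lean on these libraries where they do the work, as an engineer would, in place of code of your own. Each camera call takes 0.05 s, during which the arm holds its last target.

## Working session

There is one attempt and no reset: what is moved stays moved. The work goes in short steps, Python scripts to look and compute and a tool call to move; the robot and the scene stay as the last step left them, time stands still between calls to the robot, and variables do not carry over. Pictures are saved under pics/ and viewed, and the job is handed in when it is done.

Besides the shell and the picture viewer there is one more tool, called after "Call:" by a JSON object that holds its "op" and its "data", one argument or row to a line. jog_arm: Moves the arm, as the interface text tells. Its arguments: {"type":"object","properties":{"steps":{"type":"array"},"gripper":{"type":"number"},"newtons":{"type":"number"}},"required":["steps"]}

```bash
mkdir -p pics; ls; python3 - <<'E'
from station import ctrl
import cv2,numpy as np
o=ctrl.get_obs(); print({k:np.round(v,3) for k,v in o.items()})
for n in ["top","side"]:
    d=ctrl.get_image(n); cv2.imwrite(f"pics/{n}0.png",d["frame"][:,:,::-1]); np.savez(f"{n}0.npz",**d)
    print(n,d["fx"],d["cx"],d["D"],np.round(d["extrinsics"],3))
E
```

```text
pics
{'t': np.float64(0.0), 'q': array([-1.268,  0.053,  1.614,  0.   ,  1.476, -0.119]), 'dq': array([-0.001, -0.   ,  0.   , -0.001, -0.001, -0.001]), 'effort': array([ 1.0000e-03, -3.9368e+01, -3.7017e+01, -0.0000e+00,  7.0000e-03,
       -0.0000e+00]), 'tool_pos': array([ 0.256, -0.57 ,  0.23 ]), 'tool_rot': array([-3.07 , -0.657,  0.   ]), 'contact_force': array([-0.358,  0.15 , -0.535]), 'wrist_torque': array([ 0.015, -0.046, -0.033]), 'opening': np.float64(0.085)}
top 526.234967139819 302.14409206360335 [-0.03942285  0.          0.          0.          0.        ] [[ 0.014 -0.996  0.09   0.502]
 [-1.    -0.016 -0.02   0.1  ]
 [ 0.022 -0.09  -0.996  1.332]
 [ 0.     0.     0.     1.   ]]
side 507.6308470483138 315.71517891313215 [0.03090374 0.         0.         0.         0.        ] [[-0.844 -0.299  0.446  0.134]
 [-0.537  0.491 -0.686  0.848]
 [-0.014 -0.818 -0.574  0.756]
 [ 0.     0.     0.     1.   ]]
```

View pics/top0.png

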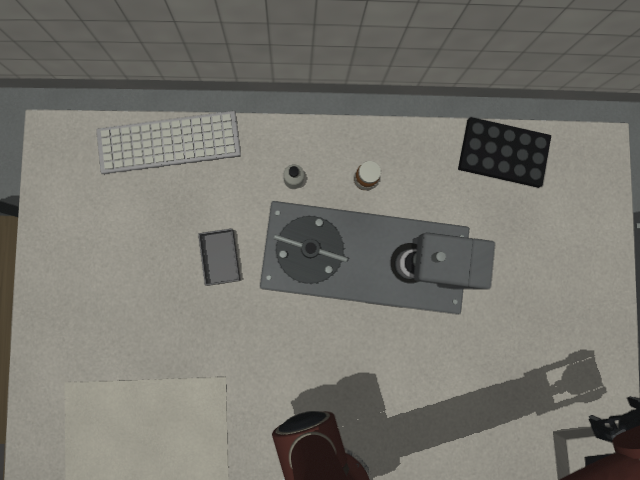

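View pics/side0.png

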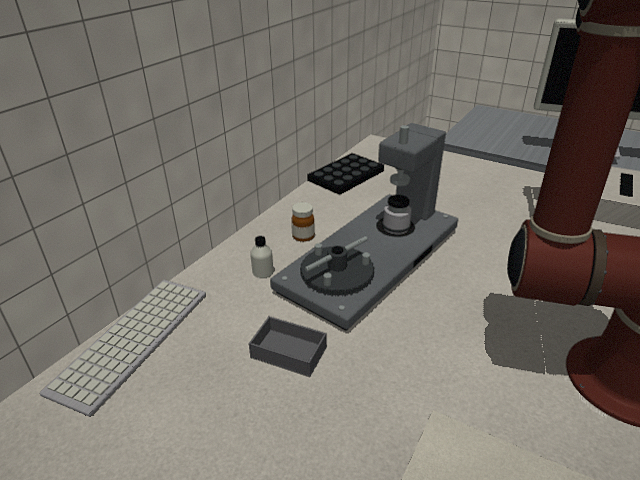

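Top view: knob at about (311,249), posts near (319,222), (283,254) and (328,269), bar from (275,237) to (347,260). Next I'll enlarge this area.

```bash
python3 - <<'E'
import cv2,numpy as np
d=np.load("top0.npz"); f=d["frame"][:,:,::-1]
c=f[200:300,260:360]; c=cv2.resize(c,None,fx=6,fy=6,interpolation=cv2.INTER_CUBIC)
c=cv2.convertScaleAbs(c,alpha=1.6)
for i in range(0,100,10):
    cv2.putText(c,str(260+i),(i*6,8),0,0.3,(0,255,255)); cv2.putText(c,str(200+i),(0,i*6+4),0,0.3,(0,255,255))
    cv2.line(c,(i*6,10),(i*6,16),(0,255,255)); 
cv2.imwrite("pics/crop0.png",c)
E
```

```text
(no output)
```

View pics/crop0.png

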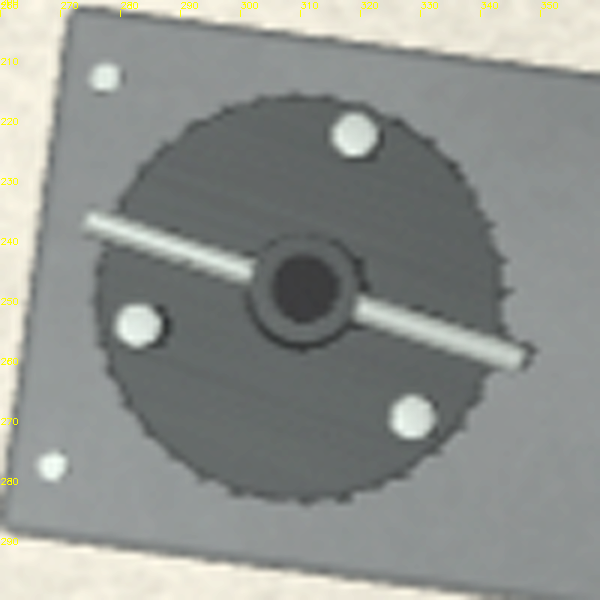

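Crop readings: posts at (354,134), (138,326), (411,417), hub at (303,288), bar ends at (88,219) and (524,360).

```bash
cat > h.py <<'E'
import cv2,numpy as np
def pt(d,uv,z):
    K=np.array([[d["fx"],0,d["cx"]],[0,d["fy"],d["cy"]],[0,0,1]],float)
    n=cv2.undistortPoints(np.array([[uv]],float),K,np.array(d["D"],float))[0,0]
    E=d["extrinsics"]; r=E[:3,:3]@[n[0],n[1],1]; o=E[:3,3]
    return o+r*(z-o[2])/r[2]
E
python3 - <<'E'
from h import *
d=np.load("top0.npz")
cp=lambda x,y:(260+(x+.5)/6-.5,200+(y+.5)/6-.5)
P=np.array([pt(d,cp(*a),.088) for a in [(354,134),(138,326),(411,417)]])
B=np.array([pt(d,cp(*a),.100) for a in [(88,219),(524,360)]])
H=pt(d,cp(303,288),.111)
# circle fit through posts
A=np.c_[2*P[:,:2],np.ones(3)]; s=np.linalg.solve(A,(P[:,:2]**2).sum(1)); c=s[:2]
print("posts",P.round(4),"mean",P.mean(0).round(4),"circ",c.round(4),np.sqrt(s[2]+c@c))
print("bar",B.round(4),B.mean(0).round(4),np.linalg.norm(B[0]-B[1]),"hub",H.round(4))
c=P.mean(0)[:2]
for p in list(P)+list(B): v=p[:2]-c; print(np.hypot(*v).round(4),np.degrees(np.arctan2(v[1],v[0])).round(1))
# base corners z=.045 : visible at crop
for uv in [(272,201.5),(261,288.5)]: print(pt(d,uv,.045).round(3))
for uv in [(469,227),(461,313)]: print(pt(d,uv,.045).round(3))
# jars
for uv,z in [((293,172),.1),((368,170),.09),((220,257),.02),((438,257),.29)]: print(uv,pt(d,uv,z).round(3))
E
```

```text
posts [[0.6589 0.0362 0.088 ]
 [0.5812 0.1206 0.088 ]
 [0.5469 0.0125 0.088 ]] mean [0.5957 0.0564 0.088 ] circ [0.5961 0.0564] 0.06593820578530864
bar [[ 0.6221  0.1407  0.1   ]
 [ 0.5694 -0.0308  0.1   ]] [0.5958 0.055  0.1   ] 0.17937756054497014 hub [0.5955 0.0565 0.111 ]
0.0664 -17.8
0.0658 102.7
0.0656 -138.0
0.0883 72.6
0.0911 -106.8
[0.713 0.15  0.045]
[0.499 0.172 0.045]
[ 0.658 -0.341  0.045]
[ 0.445 -0.318  0.045]
(293, 172) [0.776 0.099 0.1  ]
(368, 170) [ 0.787 -0.082  0.09 ]
(220, 257) [0.575 0.277 0.02 ]
(438, 257) [ 0.567 -0.193  0.29 ]
```

Everything matches the given sizes:
- Axis is at (0.596, 0.056) and the posts are at r = 66 mm, at angles −17.7°, 102.3° and −137.7°.
- Bar is 179 mm long, at 73° / −107°.

My plan is to push clockwise with the shut fingers in the +x sector. I'll start behind the −17.7° post, then take up the 102° post. First I raise the tool.

Call:
{"op": "jog_arm", "data": {
  "steps": [
    {"dz": 1},
    {"dz": 2},
    {"dz": 3},
    {"dz": 3.6},
    {"dz": 3.6}
  ],
  "gripper": 255,
  "newtons": 40
}}

```text
validation failed for argument at $.st...
```

Call:
{"op": "jog_arm", "data": {
  "steps": [
    {"dx": 0.4, "dy": 0.7, "twist": 0.8},
    {"dx": 0.9, "dy": 1.4, "twist": 1.6},
    {"dx": 1.3, "dy": 2.1, "twist": 2.4},
    {"dx": 1.8, "dy": 2.8, "twist": 3.2},
    {"dx": 2.2, "dy": 3.5, "twist": 4}
  ]
}}

```text
validation failed for argument at $.st...
```

Call:
{"op": "jog_arm", "data": {
  "steps": [
    {"dx": 0.4, "dy": 0.7, "twist": 0.8},
    {"dx": 0.9, "dy": 1.4, "twist": 1.6},
    {"dx": 1.3, "dy": 2.1, "twist": 2.4},
    {"dx": 1.8, "dy": 2.8, "twist": 3.2},
    {"dx": 2.2, "dy": 3.5, "twist": 3.5}
  ]
}}

```text
validation failed for argument at $.st...
```

Call:
{"op": "jog_arm", "data": {
  "steps": [
    {"dx": 0.0, "dy": 0.0, "dz": 1.0, "twist": 0.0},
    {"dx": 0.0, "dy": 0.0, "dz": 2.0, "twist": 0.0},
    {"dx": 0.0, "dy": 0.0, "dz": 3.0, "twist": 0.0},
    {"dx": 0.0, "dy": 0.0, "dz": 3.6, "twist": 0.0},
    {"dx": 0.0, "dy": 0.0, "dz": 3.6, "twist": 0.0}
  ],
  "gripper": 255,
  "newtons": 40
}}

```text
t: 0.72
tool_pos: [0.2559, -0.5704, 0.4507]
tool_rot: [3.067, 0.657, 0.001]
contact_force: [0.7, 0.2, -0.3]
opening: -0.0
```

Call:
{"op": "jog_arm", "data": {
  "steps": [
    {"dx": 0.4, "dy": 0.7, "dz": 0.0, "twist": 0.8},
    {"dx": 0.9, "dy": 1.4, "dz": 0.0, "twist": 1.6},
    {"dx": 1.3, "dy": 2.1, "dz": 0.0, "twist": 2.4},
    {"dx": 1.8, "dy": 2.8, "dz": 0.0, "twist": 3.2},
    {"dx": 2.2, "dy": 3.5, "dz": 0.0, "twist": 4.0}
  ]
}}

```text
t: 1.35
tool_pos: [0.3885, -0.3586, 0.4479]
tool_rot: [2.657, 1.674, 0.003]
contact_force: [1.1, -1.0, 0.3]
opening: 0.0001
```

Call:
{"op": "jog_arm", "data": {
  "steps": [
    {"dx": 0.4, "dy": 0.7, "dz": 0.0, "twist": 0.8},
    {"dx": 0.9, "dy": 1.4, "dz": 0.0, "twist": 1.6},
    {"dx": 1.3, "dy": 2.1, "dz": 0.0, "twist": 2.4},
    {"dx": 1.8, "dy": 2.8, "dz": 0.0, "twist": 3.2},
    {"dx": 2.2, "dy": 3.5, "dz": 0.0, "twist": 3.5}
  ]
}}

```text
t: 1.98
tool_pos: [0.5209, -0.1469, 0.445]
tool_rot: [-2.026, -2.396, -0.002]
contact_force: [1.3, -1.1, 0.9]
opening: 0.0
```

Call:
{"op": "jog_arm", "data": {
  "steps": [
    {"dx": 0.5, "dy": 0.8, "dz": 0.0, "twist": 0.0},
    {"dx": 1.0, "dy": 1.6, "dz": 0.0, "twist": 0.0},
    {"dx": 1.5, "dy": 2.4, "dz": 0.0, "twist": 0.0},
    {"dx": 2.0, "dy": 3.1, "dz": 0.0, "twist": 0.0},
    {"dx": 2.33, "dy": 3.62, "dz": 0.0, "twist": 0.2}
  ]
}}

```text
t: 2.6
tool_pos: [0.6612, 0.0724, 0.4414]
tool_rot: [-1.979, -2.431, 0.003]
contact_force: [-0.2, 0.4, 0.1]
opening: -0.0001
```

Call:
{"op": "jog_arm", "data": {
  "steps": [
    {"dx": 0.0, "dy": 0.0, "dz": -0.8, "twist": 0.0},
    {"dx": 0.0, "dy": 0.0, "dz": -1.6, "twist": 0.0},
    {"dx": 0.0, "dy": 0.0, "dz": -2.4, "twist": 0.0},
    {"dx": 0.0, "dy": 0.0, "dz": -3.2, "twist": 0.0},
    {"dx": 0.0, "dy": 0.0, "dz": -4.0, "twist": 0.0}
  ]
}}

```text
t: 3.22
tool_pos: [0.6595, 0.0724, 0.197]
tool_rot: [-1.977, -2.428, 0.007]
contact_force: [0.1, -0.3, 0.4]
opening: -0.0001
```

```bash
python3 - <<'E'
from station import ctrl
import cv2,numpy as np
o=ctrl.get_obs(); print({k:np.round(v,4) for k,v in o.items()})
for n in ["wrist","side"]:
    d=ctrl.get_image(n); cv2.imwrite(f"pics/{n}1.png",d["frame"][:,:,::-1]); np.savez(f"{n}1.npz",**d)
E
```

```text
{'t': np.float64(3.225), 'q': array([-0.004 ,  0.1703,  1.5436,  0.0031,  1.4386, -0.2088]), 'dq': array([-2.200e-03,  2.323e-01,  3.859e-01, -1.000e-04, -6.201e-01,
       -1.500e-03]), 'effort': array([ 1.69800e-01, -4.57683e+01, -3.72823e+01,  1.15000e-02,
        6.32900e-01,  1.50000e-03]), 'tool_pos': array([0.6595, 0.0724, 0.197 ]), 'tool_rot': array([-1.9766, -2.4284,  0.007 ]), 'contact_force': array([ 0.0592, -0.287 ,  0.3743]), 'wrist_torque': array([-0.0482, -0.0165,  0.0237]), 'opening': np.float64(-0.0001)}
```

View pics/wrist1.png

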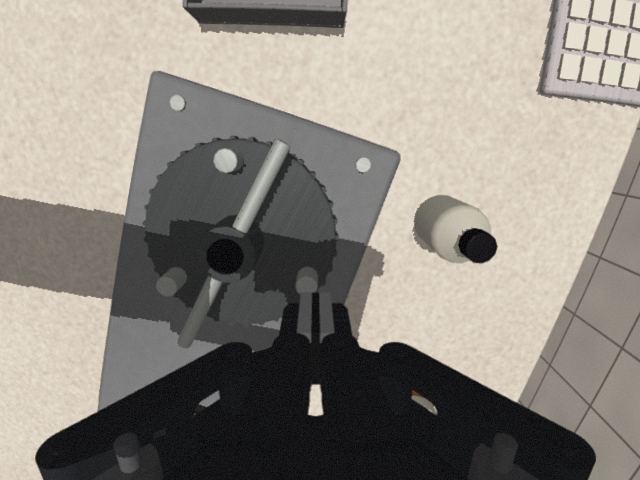

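View pics/side1.png

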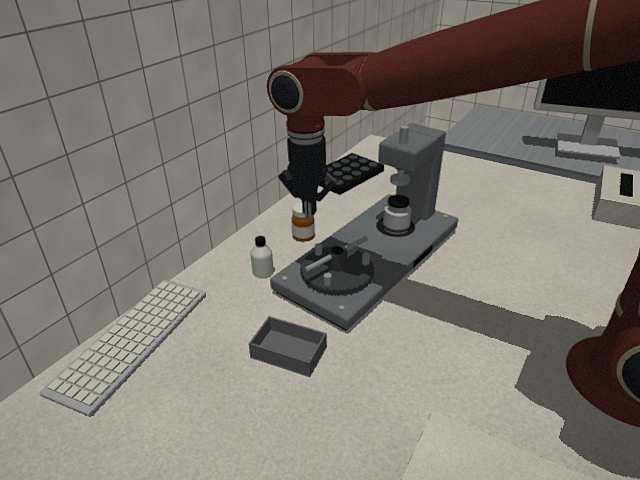

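Wrist view: the shut finger tips are at about (315,300), just beyond the post at (306,280), and the wide knuckles sit behind them. Side view: everything is clear, with the foot well above the plug. I'll check the knuckle height with the depth image.

```bash
python3 - <<'E'
from h import *
d=np.load("wrist1.npz"); E=d["extrinsics"];r=d["range_z"]
for uv in [(240,350),(400,350),(150,400),(60,440),(480,400),(290,312),(345,312),(305,320),(326,320),(285,345),(348,345),(300,297),(328,297)]:
    z=r[uv[1],uv[0]]; n=((uv[0]-d["cx"])/d["fx"],(uv[1]-d["cy"])/d["fy"])
    w=E[:3,:3]@[n[0]*z,n[1]*z,z]+E[:3,3]; w=w-[.6595,.0724,.197]
    a=np.radians(12); print(uv,(w*1000).round(), "jaw",round((w[0]*np.cos(a)+w[1]*np.sin(a))*1000),"perp",round((-w[0]*np.sin(a)+w[1]*np.cos(a))*1000))
E
```

```text
(240, 350) [-25.   8.  49.] jaw -22 perp 13
(400, 350) [24. 19. 50.] jaw 27 perp 14
(150, 400) [-42.   6.  73.] jaw -39 perp 15
(60, 440) [-53.   6.  87.] jaw -51 perp 17
(480, 400) [39. 22. 71.] jaw 43 perp 13
(290, 312) [-11.   6.  14.] jaw -10 perp 8
(345, 312) [11. 11. 15.] jaw 13 perp 8
(305, 320) [-5. 11. 28.] jaw -3 perp 12
(326, 320) [ 2. 13. 28.] jaw 5 perp 12
(285, 345) [-11.  11.  46.] jaw -8 perp 13
(348, 345) [ 9. 16. 47.] jaw 12 perp 14
(300, 297) [  -2.  -58. -134.] jaw -14 perp -56
(328, 297) [ 4. 13.  8.] jaw 6 perp 11
```

Knuckles begin 49 mm above the tip, so they clear the bar and hub, and the finger half-size is about 11 x 13 mm. Descending.

Call:
{"op": "jog_arm", "data": {
  "steps": [
    {"dx": 0.02, "dy": 0.0, "dz": -0.5, "twist": 0.0},
    {"dx": 0.02, "dy": 0.0, "dz": -1.0, "twist": 0.0},
    {"dx": 0.02, "dy": 0.0, "dz": -1.5, "twist": 0.0},
    {"dx": 0.02, "dy": 0.0, "dz": -2.05, "twist": 0.0},
    {"dx": 0.02, "dy": 0.0, "dz": -2.05, "twist": 0.0}
  ]
}}

```text
t: 3.95
tool_pos: [0.6562, 0.0723, 0.0672]
tool_rot: [-1.969, -2.419, 0.022]
contact_force: [-0.6, -0.9, -0.1]
opening: 0.0
```

```bash
cat > plan.py <<'E'
import sys,numpy as np
from station import ctrl
C=np.array([.596,.0563])
def plan(th_end,n=5,r=.0665,z=.071,tw=0,steps=None):
    o=ctrl.get_obs(); p=o["tool_pos"]; rv=o["tool_rot"]
    from scipy.spatial.transform import Rotation as R
    M=R.from_rotvec(rv).as_matrix(); jaw=np.degrees(np.arctan2(M[1,1],M[0,1]))
    v=p[:2]-C; th=np.degrees(np.arctan2(v[1],v[0])); 
    jaw=(jaw-th+90)%180-90+th
    f=o["contact_force"]; t=np.radians(th)
    print("t",round(float(o["t"]),2),"th",th.round(2),"r",np.hypot(*v).round(4),"z",p[2].round(4),"jaw",jaw.round(1),"tilt",np.degrees(np.arccos(-M[2,2])).round(2),"F ccw",(-f[0]*np.sin(t)+f[1]*np.cos(t)).round(2),"Frad",(f[0]*np.cos(t)+f[1]*np.sin(t)).round(2),"Fz",f[2].round(2))
    if th_end is None: return
    for k in range(1,n+1):
        a=th+(th_end-th)*k/n; ar=np.radians(a)
        q=C+r*np.array([np.cos(ar),np.sin(ar)])
        print(dict(dx=round((q[0]-p[0])/.06,2),dy=round((q[1]-p[1])/.06,2),dz=round((z-p[2])/.06,2),twist=round((a-jaw)/10,2)))
if __name__=="__main__":
    a=[float(x) for x in sys.argv[1:]]
    plan(a[0] if a else None,*( [int(a[1])] if len(a)>1 else []),**({"r":a[2]} if len(a)>2 else {}))
E
python3 plan.py -6
```

```text
t 3.95 th 14.9 r 0.0623 z 0.0672 jaw 11.7 tilt 1.53 F ccw -0.74 Frad -0.82 Fz -0.13
{'dx': np.float64(0.08), 'dy': np.float64(-0.06), 'dz': np.float64(0.06), 'twist': np.float64(-0.1)}
{'dx': np.float64(0.1), 'dy': np.float64(-0.14), 'dz': np.float64(0.06), 'twist': np.float64(-0.52)}
{'dx': np.float64(0.1), 'dy': np.float64(-0.22), 'dz': np.float64(0.06), 'twist': np.float64(-0.93)}
{'dx': np.float64(0.1), 'dy': np.float64(-0.3), 'dz': np.float64(0.06), 'twist': np.float64(-1.35)}
{'dx': np.float64(0.1), 'dy': np.float64(-0.38), 'dz': np.float64(0.06), 'twist': np.float64(-1.77)}
```

Call:
{"op": "jog_arm", "data": {
  "steps": [
    {"dx": 0.08, "dy": -0.06, "dz": 0.06, "twist": -0.1},
    {"dx": 0.1, "dy": -0.14, "dz": 0.06, "twist": -0.5},
    {"dx": 0.1, "dy": -0.22, "dz": 0.06, "twist": -0.9},
    {"dx": 0.1, "dy": -0.3, "dz": 0.06, "twist": -1.3},
    {"dx": 0.1, "dy": -0.38, "dz": 0.06, "twist": -1.7}
  ]
}}

```text
t: 4.58
tool_pos: [0.6639, 0.0509, 0.0735]
tool_rot: [-2.307, -2.096, 0.009]
contact_force: [0.3, 5.6, -0.4]
opening: 0.0003
```

```bash
python3 plan.py -21
```

```text
t 4.58 th -4.56 r 0.0681 z 0.0735 jaw -5.5 tilt 1.44 F ccw 5.62 Frad -0.2 Fz -0.37
{'dx': np.float64(-0.03), 'dy': np.float64(-0.06), 'dz': np.float64(-0.04), 'twist': np.float64(-0.24)}
{'dx': np.float64(-0.04), 'dy': np.float64(-0.12), 'dz': np.float64(-0.04), 'twist': np.float64(-0.57)}
{'dx': np.float64(-0.06), 'dy': np.float64(-0.19), 'dz': np.float64(-0.04), 'twist': np.float64(-0.9)}
{'dx': np.float64(-0.08), 'dy': np.float64(-0.25), 'dz': np.float64(-0.04), 'twist': np.float64(-1.22)}
{'dx': np.float64(-0.1), 'dy': np.float64(-0.31), 'dz': np.float64(-0.04), 'twist': np.float64(-1.55)}
```

Contact made at 5.6 N, as expected. The plug can't be met before 92°, so this first push can go faster.

Call:
{"op": "jog_arm", "data": {
  "steps": [
    {"dx": -0.03, "dy": -0.06, "dz": -0.03, "twist": -0.3},
    {"dx": -0.04, "dy": -0.13, "dz": -0.03, "twist": -0.6},
    {"dx": -0.06, "dy": -0.19, "dz": -0.03, "twist": -0.9},
    {"dx": -0.08, "dy": -0.25, "dz": -0.03, "twist": -1.2},
    {"dx": -0.1, "dy": -0.31, "dz": -0.03, "twist": -1.6}
  ]
}}

```text
t: 5.2
tool_pos: [0.66, 0.0332, 0.074]
tool_rot: [-2.579, -1.751, -0.006]
contact_force: [4.2, 4.5, -3.2]
opening: 0.0003
```

```bash
python3 plan.py -42
```

```text
t 5.2 th -19.82 r 0.068 z 0.074 jaw -21.6 tilt 1.39 F ccw 5.64 Frad 2.39 Fz -3.24
{'dx': np.float64(-0.06), 'dy': np.float64(-0.07), 'dz': np.float64(-0.05), 'twist': np.float64(-0.26)}
{'dx': np.float64(-0.09), 'dy': np.float64(-0.15), 'dz': np.float64(-0.05), 'twist': np.float64(-0.71)}
{'dx': np.float64(-0.14), 'dy': np.float64(-0.22), 'dz': np.float64(-0.05), 'twist': np.float64(-1.15)}
{'dx': np.float64(-0.19), 'dy': np.float64(-0.29), 'dz': np.float64(-0.05), 'twist': np.float64(-1.59)}
{'dx': np.float64(-0.24), 'dy': np.float64(-0.36), 'dz': np.float64(-0.05), 'twist': np.float64(-2.04)}
```

Call:
{"op": "jog_arm", "data": {
  "steps": [
    {"dx": -0.05, "dy": -0.07, "dz": -0.02, "twist": -0.3},
    {"dx": -0.09, "dy": -0.15, "dz": -0.02, "twist": -0.7},
    {"dx": -0.14, "dy": -0.22, "dz": -0.02, "twist": -1.1},
    {"dx": -0.19, "dy": -0.29, "dz": -0.02, "twist": -1.6},
    {"dx": -0.24, "dy": -0.36, "dz": -0.02, "twist": -2.0}
  ]
}}

```text
t: 5.82
tool_pos: [0.6478, 0.0123, 0.0752]
tool_rot: [-2.848, -1.273, -0.021]
contact_force: [3.6, 4.1, -3.4]
opening: 0.0002
```

```bash
python3 plan.py -63
```

```text
t 5.83 th -40.31 r 0.068 z 0.0752 jaw -41.8 tilt 1.5 F ccw 5.48 Frad 0.13 Fz -3.36
{'dx': np.float64(-0.08), 'dy': np.float64(-0.05), 'dz': np.float64(-0.07), 'twist': np.float64(-0.3)}
{'dx': np.float64(-0.14), 'dy': np.float64(-0.11), 'dz': np.float64(-0.07), 'twist': np.float64(-0.76)}
{'dx': np.float64(-0.21), 'dy': np.float64(-0.16), 'dz': np.float64(-0.07), 'twist': np.float64(-1.21)}
{'dx': np.float64(-0.28), 'dy': np.float64(-0.21), 'dz': np.float64(-0.07), 'twist': np.float64(-1.67)}
{'dx': np.float64(-0.36), 'dy': np.float64(-0.25), 'dz': np.float64(-0.07), 'twist': np.float64(-2.12)}
```

Call:
{"op": "jog_arm", "data": {
  "steps": [
    {"dx": -0.08, "dy": -0.05, "dz": -0.06, "twist": -0.3},
    {"dx": -0.14, "dy": -0.11, "dz": -0.06, "twist": -0.8},
    {"dx": -0.21, "dy": -0.16, "dz": -0.06, "twist": -1.2},
    {"dx": -0.28, "dy": -0.21, "dz": -0.06, "twist": -1.7},
    {"dx": -0.36, "dy": -0.25, "dz": -0.06, "twist": -2.1}
  ]
}}

```text
t: 6.45
tool_pos: [0.6298, -0.0031, 0.0752]
tool_rot: [-3.038, -0.729, -0.041]
contact_force: [5.2, -0.5, -1.3]
opening: -0.0003
```

```bash
python3 plan.py -81
```

```text
t 6.45 th -60.38 r 0.0683 z 0.0752 jaw -63.0 tilt 1.79 F ccw 4.24 Frad 3.0 Fz -1.32
{'dx': np.float64(-0.09), 'dy': np.float64(-0.01), 'dz': np.float64(-0.07), 'twist': np.float64(-0.15)}
{'dx': np.float64(-0.16), 'dy': np.float64(-0.04), 'dz': np.float64(-0.07), 'twist': np.float64(-0.56)}
{'dx': np.float64(-0.23), 'dy': np.float64(-0.07), 'dz': np.float64(-0.07), 'twist': np.float64(-0.98)}
{'dx': np.float64(-0.31), 'dy': np.float64(-0.09), 'dz': np.float64(-0.07), 'twist': np.float64(-1.39)}
{'dx': np.float64(-0.39), 'dy': np.float64(-0.1), 'dz': np.float64(-0.07), 'twist': np.float64(-1.8)}
```

Call:
{"op": "jog_arm", "data": {
  "steps": [
    {"dx": -0.08, "dy": -0.02, "dz": -0.07, "twist": -0.2},
    {"dx": -0.15, "dy": -0.05, "dz": -0.07, "twist": -0.6},
    {"dx": -0.22, "dy": -0.08, "dz": -0.07, "twist": -1.0},
    {"dx": -0.29, "dy": -0.1, "dz": -0.07, "twist": -1.4},
    {"dx": -0.37, "dy": -0.12, "dz": -0.07, "twist": -1.7}
  ]
}}

```text
t: 7.08
tool_pos: [0.6112, -0.0106, 0.075]
tool_rot: [-3.118, -0.269, -0.059]
contact_force: [5.7, 1.8, 3.1]
opening: -0.0001
```

```bash
python3 plan.py -70; python3 - <<'E'
from station import ctrl
import cv2,numpy as np
for n in ["top","side","wrist"]:
    d=ctrl.get_image(n); cv2.imwrite(f"pics/{n}2.png",d["frame"][:,:,::-1]); np.savez(f"{n}2.npz",**d)
E
```

```text
t 7.08 th -77.21 r 0.0686 z 0.075 jaw -80.1 tilt 2.26 F ccw 5.97 Frad -0.53 Fz 3.08
{'dx': np.float64(0.02), 'dy': np.float64(0.04), 'dz': np.float64(-0.07), 'twist': np.float64(0.44)}
{'dx': np.float64(0.05), 'dy': np.float64(0.05), 'dz': np.float64(-0.07), 'twist': np.float64(0.58)}
{'dx': np.float64(0.07), 'dy': np.float64(0.06), 'dz': np.float64(-0.07), 'twist': np.float64(0.72)}
{'dx': np.float64(0.1), 'dy': np.float64(0.06), 'dz': np.float64(-0.07), 'twist': np.float64(0.87)}
{'dx': np.float64(0.13), 'dy': np.float64(0.07), 'dz': np.float64(-0.07), 'twist': np.float64(1.01)}
```

View pics/side2.png

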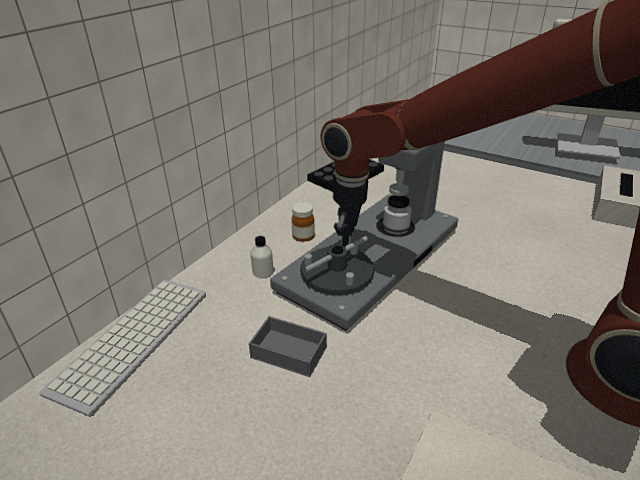

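View pics/wrist2.png

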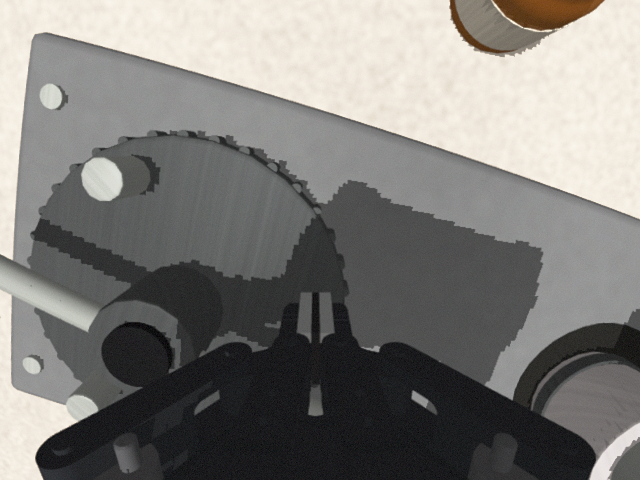

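Wrist view: the second post top is at (103,178) and the finger is clear of the bar. Side view: the foot now hangs at about (399,190), just above the plug at (399,200). Next I'll compute that post's angle and look closer at the foot.

```bash
python3 - <<'E'
from h import *
d=np.load("wrist2.npz"); p=pt(d,(103,178),.088); v=p[:2]-[.596,.0563]; print(p,np.hypot(*v),np.degrees(np.arctan2(v[1],v[0])))
for k in (0,2):
    f=np.load(f"side{k}.npz")["frame"][:,:,::-1][150:250,360:460]
    c=cv2.convertScaleAbs(cv2.resize(f,None,fx=4,fy=4,interpolation=cv2.INTER_CUBIC),alpha=1.6)
    cv2.imwrite(f"t{k}.png",c)
cv2.imwrite("pics/foot02.png",np.hstack([cv2.imread("t0.png"),cv2.imread("t2.png")]))
E
```

```text
[0.65720997 0.08220752 0.088     ] 0.0664669806685097 22.940826073561507
```

View pics/foot02.png

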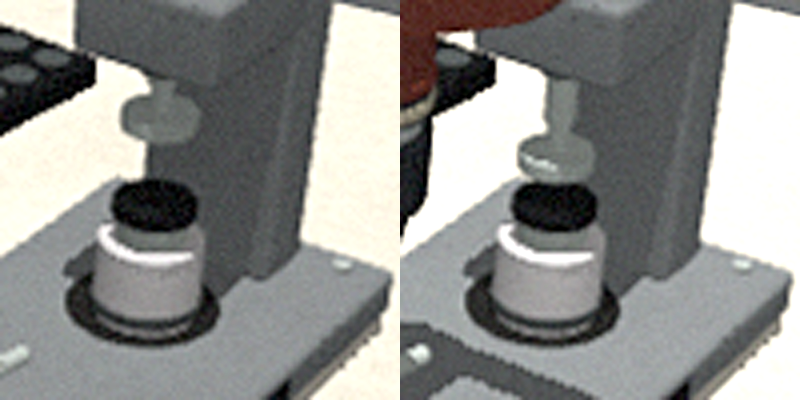

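Post B is at 22.9°. Gap is roughly 27 mm, so I expect to meet the plug after about 1.3 rad more (about 155° in total). I'll back off, lift, and go round to 45°.

Call:
{"op": "jog_arm", "data": {
  "steps": [
    {"dx": 0.1, "dy": 0.0, "dz": 0.0, "twist": 0.0},
    {"dx": 0.15, "dy": 0.0, "dz": 0.0, "twist": 0.4},
    {"dx": 0.15, "dy": 0.0, "dz": 0.5, "twist": 1.0},
    {"dx": 0.15, "dy": 0.0, "dz": 1.0, "twist": 2.0},
    {"dx": 0.3, "dy": 0.2, "dz": 1.0, "twist": 3.0}
  ]
}}

```text
t: 7.85
tool_pos: [0.629, 0.0007, 0.1365]
tool_rot: [-2.931, -1.076, -0.05]
contact_force: [-0.1, 0.6, -0.1]
opening: -0.0001
```

```bash
python3 plan.py 45 5 .069
```

```text
t 7.85 th -59.32 r 0.0647 z 0.1365 jaw -49.7 tilt 2.13 F ccw 0.25 Frad -0.53 Fz -0.1
{'dx': np.float64(0.35), 'dy': np.float64(0.21), 'dz': np.float64(-1.09), 'twist': np.float64(1.12)}
{'dx': np.float64(0.55), 'dy': np.float64(0.58), 'dz': np.float64(-1.09), 'twist': np.float64(3.21)}
{'dx': np.float64(0.6), 'dy': np.float64(0.99), 'dz': np.float64(-1.09), 'twist': np.float64(5.3)}
{'dx': np.float64(0.5), 'dy': np.float64(1.4), 'dz': np.float64(-1.09), 'twist': np.float64(7.38)}
{'dx': np.float64(0.26), 'dy': np.float64(1.74), 'dz': np.float64(-1.09), 'twist': np.float64(9.47)}
```

Call:
{"op": "jog_arm", "data": {
  "steps": [
    {"dx": 0.3, "dy": 0.2, "dz": 0.0, "twist": 1.0},
    {"dx": 0.45, "dy": 0.4, "dz": 0.0, "twist": 2.0},
    {"dx": 0.55, "dy": 0.6, "dz": 0.0, "twist": 3.0},
    {"dx": 0.6, "dy": 0.8, "dz": 0.0, "twist": 4.0},
    {"dx": 0.6, "dy": 1.0, "dz": 0.0, "twist": 5.0}
  ]
}}

```text
t: 8.48
tool_pos: [0.6641, 0.0608, 0.1349]
tool_rot: [-2.185, -2.211, -0.028]
contact_force: [0.8, 1.2, -0.5]
opening: 0.0001
```

```bash
python3 plan.py 45 5 .069
```

```text
t 8.47 th 3.82 r 0.0683 z 0.1349 jaw 0.7 tilt 2.16 F ccw 1.14 Frad 0.9 Fz -0.46
{'dx': np.float64(-0.01), 'dy': np.float64(0.16), 'dz': np.float64(-1.07), 'twist': np.float64(1.14)}
{'dx': np.float64(-0.06), 'dy': np.float64(0.32), 'dz': np.float64(-1.07), 'twist': np.float64(1.96)}
{'dx': np.float64(-0.13), 'dy': np.float64(0.47), 'dz': np.float64(-1.07), 'twist': np.float64(2.79)}
{'dx': np.float64(-0.21), 'dy': np.float64(0.61), 'dz': np.float64(-1.07), 'twist': np.float64(3.61)}
{'dx': np.float64(-0.32), 'dy': np.float64(0.74), 'dz': np.float64(-1.07), 'twist': np.float64(4.43)}
```

Call:
{"op": "jog_arm", "data": {
  "steps": [
    {"dx": -0.01, "dy": 0.17, "dz": 0.0, "twist": 1.0},
    {"dx": -0.06, "dy": 0.33, "dz": 0.0, "twist": 2.0},
    {"dx": -0.13, "dy": 0.48, "dz": 0.0, "twist": 3.0},
    {"dx": -0.21, "dy": 0.61, "dz": 0.0, "twist": 3.9},
    {"dx": -0.32, "dy": 0.74, "dz": 0.0, "twist": 4.4}
  ]
}}

```text
t: 9.1
tool_pos: [0.6438, 0.1052, 0.1335]
tool_rot: [-1.19, -2.864, -0.003]
contact_force: [0.0, -0.7, -0.1]
opening: -0.0002
```

Call:
{"op": "jog_arm", "data": {
  "steps": [
    {"dx": 0.0, "dy": 0.0, "dz": 0.0, "twist": 0.0},
    {"dx": 0.0, "dy": 0.0, "dz": 0.0, "twist": 0.0}
  ]
}}

```text
t: 9.35
tool_pos: [0.6434, 0.1049, 0.1325]
tool_rot: [-1.191, -2.861, -0.001]
contact_force: [-0.6, 0.0, -0.1]
opening: 0.0001
```

```bash
python3 plan.py 45 1 .069;  python3 - <<'E'
from station import ctrl
import cv2,numpy as np
for n in ["wrist"]:
    d=ctrl.get_image(n); cv2.imwrite(f"pics/{n}3.png",d["frame"][:,:,::-1]); np.savez(f"{n}3.npz",**d)
E
```

```text
t 9.35 th 45.75 r 0.0679 z 0.1325 jaw 44.8 tilt 2.44 F ccw 0.43 Frad -0.36 Fz -0.14
{'dx': np.float64(0.02), 'dy': np.float64(0.0), 'dz': np.float64(-1.03), 'twist': np.float64(0.02)}
```

View pics/wrist3.png

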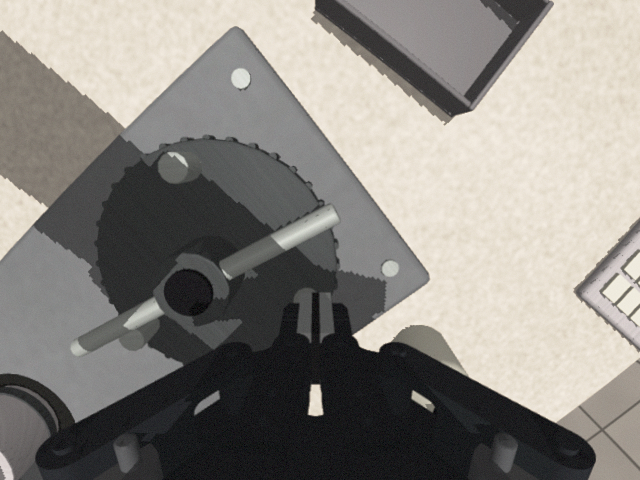

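Finger lies between the post (hidden beneath it) and the bar, whose end is at (332,213), with about 9 mm to spare. Descending.

Call:
{"op": "jog_arm", "data": {
  "steps": [
    {"dx": 0.02, "dy": 0.0, "dz": -0.4, "twist": 0.0},
    {"dx": 0.02, "dy": 0.0, "dz": -0.8, "twist": 0.0},
    {"dx": 0.02, "dy": 0.0, "dz": -0.95, "twist": 0.0},
    {"dx": 0.02, "dy": 0.0, "dz": -0.95, "twist": 0.0}
  ]
}}

```text
t: 9.9
tool_pos: [0.6444, 0.1045, 0.0752]
tool_rot: [-1.191, -2.86, -0.0]
contact_force: [-0.4, 0.3, 1.6]
opening: 0.0001
```

```bash
python3 plan.py 25
```

```text
t 9.9 th 44.88 r 0.0684 z 0.0752 jaw 44.8 tilt 2.48 F ccw 0.54 Frad -0.09 Fz 1.64
{'dx': np.float64(0.03), 'dy': np.float64(-0.08), 'dz': np.float64(-0.07), 'twist': np.float64(-0.39)}
{'dx': np.float64(0.08), 'dy': np.float64(-0.14), 'dz': np.float64(-0.07), 'twist': np.float64(-0.79)}
{'dx': np.float64(0.12), 'dy': np.float64(-0.2), 'dz': np.float64(-0.07), 'twist': np.float64(-1.18)}
{'dx': np.float64(0.16), 'dy': np.float64(-0.27), 'dz': np.float64(-0.07), 'twist': np.float64(-1.58)}
{'dx': np.float64(0.2), 'dy': np.float64(-0.34), 'dz': np.float64(-0.07), 'twist': np.float64(-1.98)}
```

Call:
{"op": "jog_arm", "data": {
  "steps": [
    {"dx": 0.04, "dy": -0.07, "dz": -0.04, "twist": -0.4},
    {"dx": 0.08, "dy": -0.14, "dz": -0.04, "twist": -0.8},
    {"dx": 0.12, "dy": -0.2, "dz": -0.04, "twist": -1.2},
    {"dx": 0.16, "dy": -0.27, "dz": -0.04, "twist": -1.6},
    {"dx": 0.2, "dy": -0.34, "dz": -0.04, "twist": -2.0}
  ]
}}

```text
t: 10.52
tool_pos: [0.6577, 0.0861, 0.0746]
tool_rot: [-1.673, -2.609, -0.02]
contact_force: [-0.3, 6.3, 0.5]
opening: 0.0001
```

```bash
python3 plan.py 10
```

```text
t 10.53 th 25.77 r 0.0685 z 0.0746 jaw 24.7 tilt 2.51 F ccw 5.78 Frad 2.47 Fz 0.47
{'dx': np.float64(-0.01), 'dy': np.float64(-0.07), 'dz': np.float64(-0.06), 'twist': np.float64(-0.21)}
{'dx': np.float64(0.02), 'dy': np.float64(-0.13), 'dz': np.float64(-0.06), 'twist': np.float64(-0.52)}
{'dx': np.float64(0.04), 'dy': np.float64(-0.19), 'dz': np.float64(-0.06), 'twist': np.float64(-0.84)}
{'dx': np.float64(0.05), 'dy': np.float64(-0.24), 'dz': np.float64(-0.06), 'twist': np.float64(-1.15)}
{'dx': np.float64(0.06), 'dy': np.float64(-0.3), 'dz': np.float64(-0.06), 'twist': np.float64(-1.47)}
```

Call:
{"op": "jog_arm", "data": {
  "steps": [
    {"dx": 0.01, "dy": -0.07, "dz": -0.03, "twist": -0.3},
    {"dx": 0.03, "dy": -0.13, "dz": -0.03, "twist": -0.6},
    {"dx": 0.05, "dy": -0.19, "dz": -0.03, "twist": -0.9},
    {"dx": 0.06, "dy": -0.24, "dz": -0.03, "twist": -1.2},
    {"dx": 0.07, "dy": -0.3, "dz": -0.03, "twist": -1.5}
  ]
}}

```text
t: 11.15
tool_pos: [0.6636, 0.0699, 0.0748]
tool_rot: [-2.003, -2.369, -0.037]
contact_force: [3.3, 5.9, -1.9]
opening: -0.0001
```

```bash
python3 plan.py -3;  python3 - <<'E'
from station import ctrl
import cv2,numpy as np
d=ctrl.get_image("side"); np.savez("side4.npz",**d)
f=d["frame"][:,:,::-1][140:240,340:460]
cv2.imwrite("pics/foot4.png",cv2.convertScaleAbs(cv2.resize(f,None,fx=6,fy=6,interpolation=cv2.INTER_CUBIC),alpha=1.6))
E
```

```text
t 11.15 th 11.38 r 0.069 z 0.0748 jaw 9.6 tilt 2.61 F ccw 5.14 Frad 4.36 Fz -1.92
{'dx': np.float64(-0.03), 'dy': np.float64(-0.06), 'dz': np.float64(-0.06), 'twist': np.float64(-0.11)}
{'dx': np.float64(-0.02), 'dy': np.float64(-0.12), 'dz': np.float64(-0.06), 'twist': np.float64(-0.39)}
{'dx': np.float64(-0.02), 'dy': np.float64(-0.17), 'dz': np.float64(-0.06), 'twist': np.float64(-0.68)}
{'dx': np.float64(-0.02), 'dy': np.float64(-0.23), 'dz': np.float64(-0.06), 'twist': np.float64(-0.97)}
{'dx': np.float64(-0.02), 'dy': np.float64(-0.28), 'dz': np.float64(-0.06), 'twist': np.float64(-1.26)}
```

View pics/foot4.png

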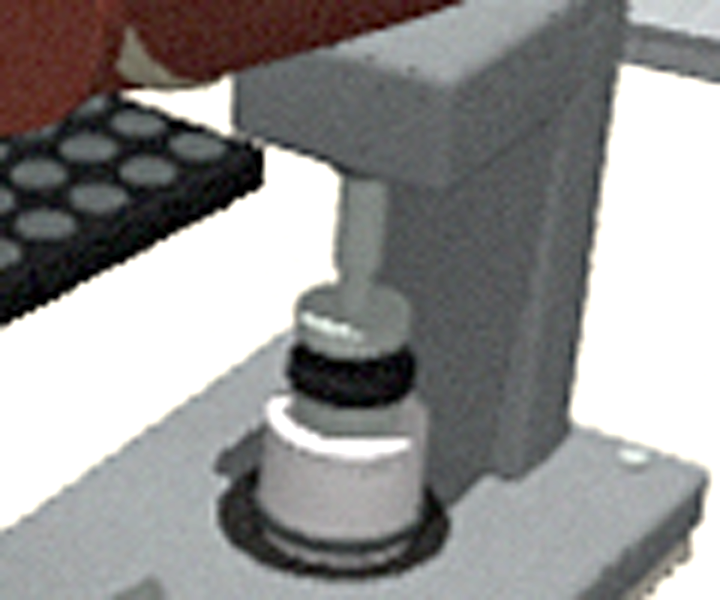

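Foot underside front edge is at (355,358) and the plug top's front edge at about y = 392 in this crop. Gap is about 14 mm, so contact should come near a finger angle of −30°. Continuing, with finer steps as it gets closer.

Call:
{"op": "jog_arm", "data": {
  "steps": [
    {"dx": 0.0, "dy": -0.06, "dz": -0.04, "twist": -0.2},
    {"dx": 0.0, "dy": -0.12, "dz": -0.04, "twist": -0.4},
    {"dx": -0.01, "dy": -0.17, "dz": -0.04, "twist": -0.7},
    {"dx": -0.01, "dy": -0.23, "dz": -0.04, "twist": -1.0},
    {"dx": -0.02, "dy": -0.28, "dz": -0.04, "twist": -1.3}
  ]
}}

```text
t: 11.82
tool_pos: [0.6646, 0.0534, 0.0747]
tool_rot: [-2.266, -2.128, -0.051]
contact_force: [3.8, 4.1, -1.4]
opening: 0.0
```

```bash
python3 plan.py -12
```

```text
t 11.82 th -2.4 r 0.0687 z 0.0747 jaw -3.6 tilt 2.66 F ccw 4.25 Frad 3.66 Fz -1.35
{'dx': np.float64(-0.04), 'dy': np.float64(-0.04), 'dz': np.float64(-0.06), 'twist': np.float64(-0.07)}
{'dx': np.float64(-0.04), 'dy': np.float64(-0.07), 'dz': np.float64(-0.06), 'twist': np.float64(-0.26)}
{'dx': np.float64(-0.05), 'dy': np.float64(-0.11), 'dz': np.float64(-0.06), 'twist': np.float64(-0.46)}
{'dx': np.float64(-0.05), 'dy': np.float64(-0.15), 'dz': np.float64(-0.06), 'twist': np.float64(-0.65)}
{'dx': np.float64(-0.06), 'dy': np.float64(-0.18), 'dz': np.float64(-0.06), 'twist': np.float64(-0.84)}
```

Call:
{"op": "jog_arm", "data": {
  "steps": [
    {"dx": -0.01, "dy": -0.04, "dz": -0.03, "twist": -0.2},
    {"dx": -0.02, "dy": -0.08, "dz": -0.03, "twist": -0.4},
    {"dx": -0.03, "dy": -0.12, "dz": -0.03, "twist": -0.6},
    {"dx": -0.04, "dy": -0.16, "dz": -0.03, "twist": -0.8},
    {"dx": -0.04, "dy": -0.18, "dz": -0.03, "twist": -0.9}
  ]
}}

```text
t: 12.45
tool_pos: [0.6638, 0.0432, 0.0747]
tool_rot: [-2.43, -1.945, -0.061]
contact_force: [2.2, 5.7, 0.6]
opening: -0.0002
```

```bash
python3 plan.py -18;  python3 - <<'E'
from station import ctrl
import cv2,numpy as np
d=ctrl.get_image("side"); np.savez("side5.npz",**d)
f=d["frame"][:,:,::-1][140:240,340:460]
cv2.imwrite("pics/foot5.png",cv2.convertScaleAbs(cv2.resize(f,None,fx=6,fy=6,interpolation=cv2.INTER_CUBIC),alpha=1.6))
E
```

```text
t 12.45 th -10.93 r 0.0691 z 0.0747 jaw -12.7 tilt 2.79 F ccw 6.06 Frad 1.11 Fz 0.57
{'dx': np.float64(-0.05), 'dy': np.float64(-0.02), 'dz': np.float64(-0.06), 'twist': np.float64(0.03)}
{'dx': np.float64(-0.05), 'dy': np.float64(-0.05), 'dz': np.float64(-0.06), 'twist': np.float64(-0.11)}
{'dx': np.float64(-0.06), 'dy': np.float64(-0.07), 'dz': np.float64(-0.06), 'twist': np.float64(-0.25)}
{'dx': np.float64(-0.07), 'dy': np.float64(-0.1), 'dz': np.float64(-0.06), 'twist': np.float64(-0.39)}
{'dx': np.float64(-0.08), 'dy': np.float64(-0.12), 'dz': np.float64(-0.06), 'twist': np.float64(-0.53)}
```

View pics/foot5.png

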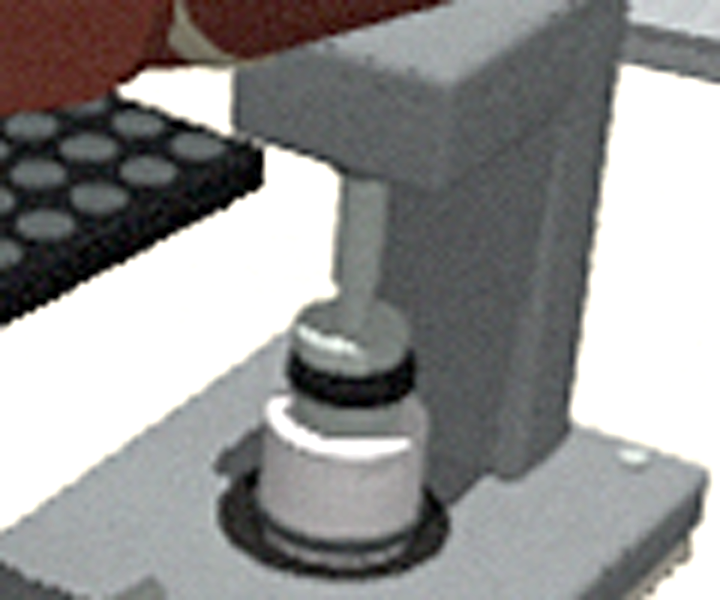

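Foot front edge is now at about y = 375 in the crop, so about 6 mm (18°) remains. Small steps from here.

Call:
{"op": "jog_arm", "data": {
  "steps": [
    {"dx": -0.02, "dy": -0.04, "dz": -0.03, "twist": -0.1},
    {"dx": -0.03, "dy": -0.07, "dz": -0.03, "twist": -0.2},
    {"dx": -0.04, "dy": -0.1, "dz": -0.03, "twist": -0.4},
    {"dx": -0.05, "dy": -0.12, "dz": -0.03, "twist": -0.5}
  ]
}}

```text
t: 13.0
tool_pos: [0.6622, 0.0365, 0.0746]
tool_rot: [-2.515, -1.838, -0.069]
contact_force: [3.6, 3.8, 0.1]
opening: 0.0
```

```bash
python3 plan.py -22
```

```text
t 13.0 th -16.65 r 0.0691 z 0.0746 jaw -17.7 tilt 2.92 F ccw 4.65 Frad 2.34 Fz 0.06
{'dx': np.float64(-0.05), 'dy': np.float64(-0.01), 'dz': np.float64(-0.06), 'twist': np.float64(-0.0)}
{'dx': np.float64(-0.05), 'dy': np.float64(-0.03), 'dz': np.float64(-0.06), 'twist': np.float64(-0.11)}
{'dx': np.float64(-0.06), 'dy': np.float64(-0.05), 'dz': np.float64(-0.06), 'twist': np.float64(-0.21)}
{'dx': np.float64(-0.07), 'dy': np.float64(-0.07), 'dz': np.float64(-0.06), 'twist': np.float64(-0.32)}
{'dx': np.float64(-0.08), 'dy': np.float64(-0.09), 'dz': np.float64(-0.06), 'twist': np.float64(-0.43)}
```

Call:
{"op": "jog_arm", "data": {
  "steps": [
    {"dx": -0.01, "dy": -0.02, "dz": -0.02, "twist": -0.1},
    {"dx": -0.02, "dy": -0.04, "dz": -0.02, "twist": -0.2},
    {"dx": -0.03, "dy": -0.07, "dz": -0.02, "twist": -0.3},
    {"dx": -0.03, "dy": -0.07, "dz": -0.02, "twist": -0.3}
  ]
}}

```text
t: 13.5
tool_pos: [0.6616, 0.0337, 0.0748]
tool_rot: [-2.563, -1.771, -0.076]
contact_force: [2.5, 6.3, 1.2]
opening: -0.0001
```

```bash
python3 plan.py
```

```text
t 13.5 th -19.03 r 0.0694 z 0.0748 jaw -20.7 tilt 3.14 F ccw 6.77 Frad 0.31 Fz 1.2
```

Call:
{"op": "jog_arm", "data": {
  "steps": [
    {"dx": -0.01, "dy": -0.02, "dz": -0.02, "twist": -0.1},
    {"dx": -0.02, "dy": -0.04, "dz": -0.02, "twist": -0.2},
    {"dx": -0.04, "dy": -0.07, "dz": -0.02, "twist": -0.3},
    {"dx": -0.04, "dy": -0.07, "dz": -0.02, "twist": -0.3}
  ]
}}

```text
t: 14.0
tool_pos: [0.6608, 0.031, 0.0749]
tool_rot: [-2.61, -1.703, -0.085]
contact_force: [4.8, 7.5, -0.5]
opening: -0.0003
```

```bash
python3 plan.py;  python3 - <<'E'
from station import ctrl
import cv2,numpy as np
d=ctrl.get_image("side"); np.savez("side6.npz",**d)
f=d["frame"][:,:,::-1][140:240,340:460]
cv2.imwrite("pics/foot6.png",cv2.convertScaleAbs(cv2.resize(f,None,fx=6,fy=6,interpolation=cv2.INTER_CUBIC),alpha=1.6))
E
```

```text
t 14.0 th -21.35 r 0.0695 z 0.0749 jaw -23.8 tilt 3.41 F ccw 8.73 Frad 1.79 Fz -0.49
```

View pics/foot6.png

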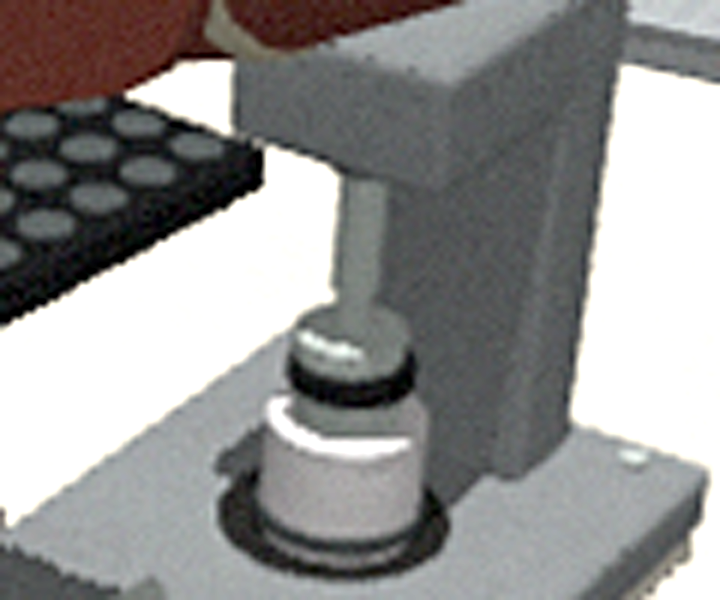

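Resistance has risen from 6.8 to 8.7 N and the motion falls short of the command, so the foot has likely just met the plug (the foot edge at y ≈ 380 is slowing). One small step should confirm it.

Call:
{"op": "jog_arm", "data": {
  "steps": [
    {"dx": -0.01, "dy": -0.02, "dz": 0.0, "twist": 0.0},
    {"dx": -0.02, "dy": -0.05, "dz": 0.0, "twist": -0.1},
    {"dx": -0.02, "dy": -0.05, "dz": 0.0, "twist": -0.1},
    {"dx": -0.02, "dy": -0.05, "dz": 0.0, "twist": -0.1}
  ]
}}

```text
t: 14.55
tool_pos: [0.6604, 0.0298, 0.075]
tool_rot: [-2.624, -1.68, -0.091]
contact_force: [4.6, 8.3, -3.1]
opening: 0.0001
```

```bash
python3 plan.py; sed -n 1p /dev/null; python3 - <<'E'
from station import ctrl
import cv2,numpy as np
d=ctrl.get_image("side"); np.savez("side7.npz",**d)
fs=[]
for k in (5,6,7):
    f=np.load(f"side{k}.npz")["frame"][:,:,::-1][180:215,380:415]
    fs.append(cv2.convertScaleAbs(cv2.resize(f,None,fx=7,fy=14,interpolation=cv2.INTER_CUBIC),alpha=1.6))
cv2.imwrite("pics/foot567.png",np.hstack(fs))
E
```

```text
t 14.55 th -22.34 r 0.0696 z 0.075 jaw -24.8 tilt 3.65 F ccw 9.41 Frad 1.07 Fz -3.14
```

View pics/foot567.png

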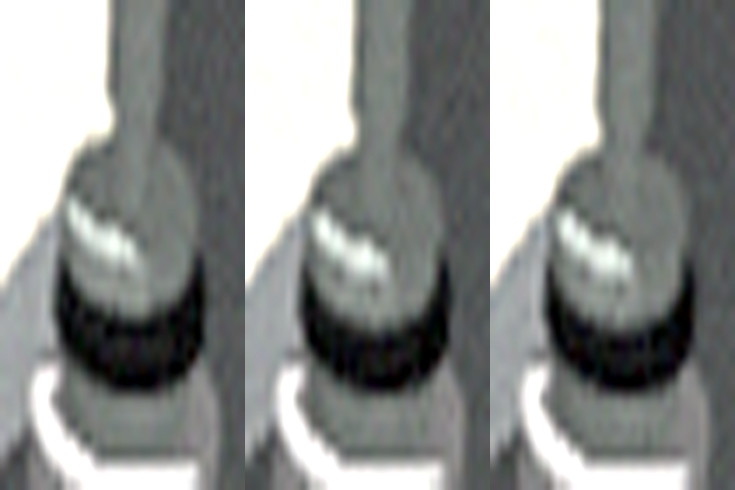

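Confirmed: the force has climbed to 9.4 N against a baseline of about 5.4 N, and the foot edge no longer moves between the last two frames (y ≈ 332). Estimated squeeze is about 13 N. One more gentle nudge will centre it in the band.

Call:
{"op": "jog_arm", "data": {
  "steps": [
    {"dx": -0.01, "dy": -0.03, "dz": -0.02, "twist": 0.1},
    {"dx": -0.03, "dy": -0.06, "dz": -0.02, "twist": 0.1},
    {"dx": -0.03, "dy": -0.07, "dz": -0.02, "twist": 0.1},
    {"dx": -0.03, "dy": -0.07, "dz": -0.02, "twist": 0.1}
  ]
}}

```text
t: 15.1
tool_pos: [0.6595, 0.0286, 0.075]
tool_rot: [-2.606, -1.7, -0.099]
contact_force: [2.8, 12.0, 1.2]
opening: 0.0003
```

```bash
python3 plan.py
```

```text
t 15.1 th -23.57 r 0.0693 z 0.075 jaw -23.8 tilt 3.99 F ccw 12.11 Frad -2.18 Fz 1.18
```

Force at 12.1 N means about 20 N of squeeze, mid-band. Stop here, back off counterclockwise, then lift.

Call:
{"op": "jog_arm", "data": {
  "steps": [
    {"dx": 0.05, "dy": 0.1, "dz": 0.0, "twist": 0.0},
    {"dx": 0.1, "dy": 0.25, "dz": 0.0, "twist": 0.0},
    {"dx": 0.1, "dy": 0.3, "dz": 0.3, "twist": 0.0},
    {"dx": 0.1, "dy": 0.3, "dz": 0.9, "twist": 0.0},
    {"dx": 0.1, "dy": 0.3, "dz": 1.8, "twist": 0.0}
  ]
}}

```text
t: 15.72
tool_pos: [0.6643, 0.0464, 0.183]
tool_rot: [-2.605, -1.699, -0.094]
contact_force: [1.0, 0.6, 0.1]
opening: -0.0002
```

Call:
{"op": "jog_arm", "data": {
  "steps": [
    {"dx": 0.0, "dy": 0.3, "dz": 0.8, "twist": 0.0},
    {"dx": 0.0, "dy": 0.6, "dz": 1.6, "twist": 0.0},
    {"dx": 0.0, "dy": 1.2, "dz": 2.4, "twist": 0.0},
    {"dx": -0.5, "dy": 2.0, "dz": 3.0, "twist": 0.0},
    {"dx": -1.0, "dy": 2.8, "dz": 3.0, "twist": 0.0}
  ]
}}

```text
t: 16.35
tool_pos: [0.6048, 0.2151, 0.3694]
tool_rot: [-2.609, -1.699, -0.106]
contact_force: [0.4, 1.8, 0.3]
opening: 0.0002
```

Call:
{"op": "jog_arm", "data": {
  "steps": [
    {"dx": -0.8, "dy": 0.5, "dz": 0.0, "twist": 0.0},
    {"dx": -1.6, "dy": 1.0, "dz": 0.0, "twist": 0.0},
    {"dx": -2.4, "dy": 1.5, "dz": 0.0, "twist": 0.0},
    {"dx": -2.4, "dy": 1.5, "dz": 0.0, "twist": 0.0},
    {"dx": -2.4, "dy": 1.5, "dz": 0.0, "twist": 0.0}
  ]
}}

```text
t: 16.98
tool_pos: [0.4608, 0.3049, 0.3705]
tool_rot: [-2.61, -1.7, -0.108]
contact_force: [-0.7, -0.5, -0.8]
opening: -0.0002
```

```bash
python3 - <<'E'
from station import ctrl
import cv2,numpy as np
o=ctrl.get_obs(); print(o["t"],o["tool_pos"],o["contact_force"])
d=ctrl.get_image("top"); np.savez("top8.npz",**d); cv2.imwrite("pics/top8.png",d["frame"][:,:,::-1])
f=d["frame"][:,:,::-1]
c=cv2.resize(f[200:300,260:360],None,fx=6,fy=6,interpolation=cv2.INTER_CUBIC); cv2.imwrite("pics/crop8.png",cv2.convertScaleAbs(c,alpha=1.6))
d=ctrl.get_image("side"); np.savez("side8.npz",**d); cv2.imwrite("pics/side8.png",d["frame"][:,:,::-1])
E
```

```text
16.975 [0.46082922 0.30485977 0.37053419] [-0.74628527 -0.4653306  -0.7608007 ]
```

View pics/top8.png

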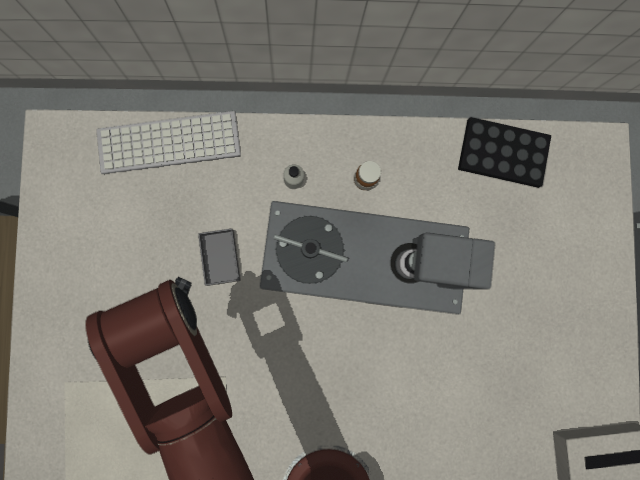

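View pics/crop8.png

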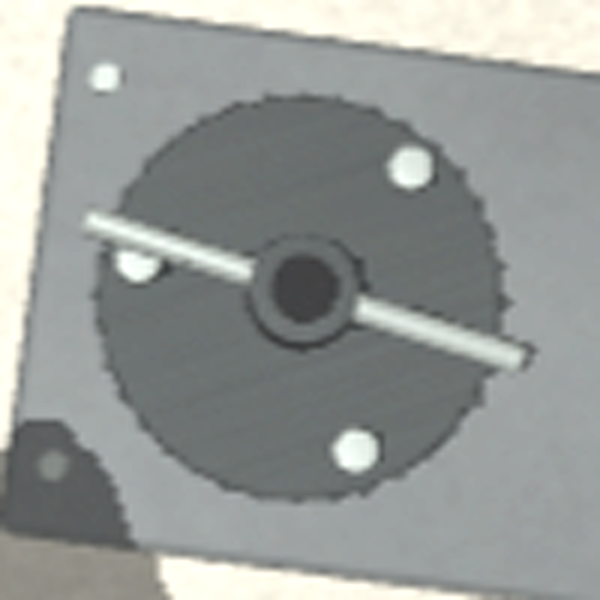

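View pics/side8.png

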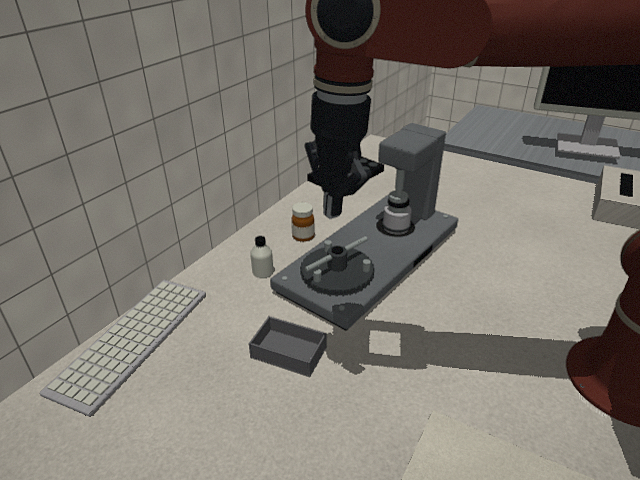

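Bar ends are still at crop (88,219) and (524,358), and the jars, tray and cell are unmoved. Posts are now at (410,167) and (355,450). Next I'll check the ring angle and the foot.

```bash
python3 - <<'E'
from h import *
d=np.load("top8.npz"); cp=lambda x,y:(260+(x+.5)/6-.5,200+(y+.5)/6-.5)
for a in [(410,167),(355,450)]:
    v=pt(d,cp(*a),.088)[:2]-[.596,.0563]; print(np.hypot(*v),np.degrees(np.arctan2(v[1],v[0])))
fs=[]
for k in (6,7,8):
    f=np.load(f"side{k}.npz")["frame"][:,:,::-1][180:215,380:415]
    fs.append(cv2.convertScaleAbs(cv2.resize(f,None,fx=7,fy=14,interpolation=cv2.INTER_CUBIC),alpha=1.6))
cv2.imwrite("pics/foot678.png",np.hstack(fs))
E
```

```text
0.06567364653089901 -40.34500611582942
0.06611544711320287 -160.66846915721266
```

View pics/foot678.png

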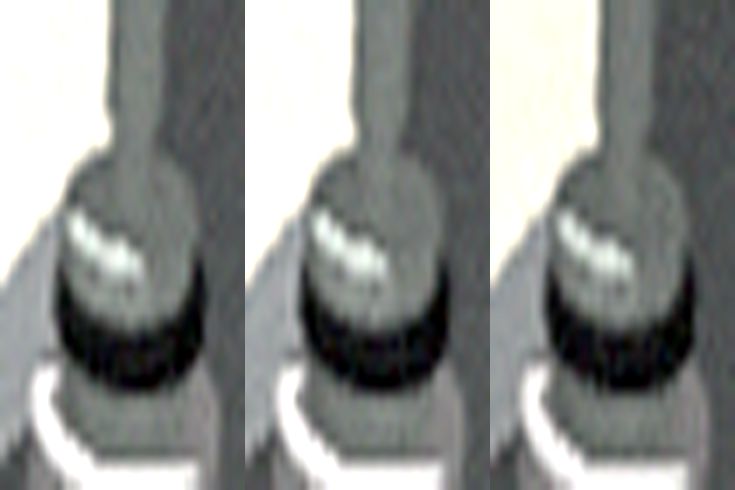

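The foot edge is the same in the last three frames (y ≈ 332) although the ring turned about 2° further, so it is seated. The ring stands where it was left (post at −40.4°, finger's last contact about −41°). Handing in.

```bash
python3 - <<'E'
from station import ctrl
print(ctrl.finish_job()); print(ctrl.get_obs()["t"])
E
```

```text
the job is handed in; nothing more can be done
None
the job is handed in; nothing more can be done
```

The press is closed on the cell and the job is handed in, at about 17 s on the robot's clock. No verdict was reported.

**What I did:** I turned the coarse ring clockwise about 143° (2.49 rad) with the shut fingers, in two pushes on successive posts. I broke off and lifted over before reaching the cross bar.

**Squeeze:** Push force rose from about 5.4 N to 12.1 N at the post. I estimate that as roughly 20 N at the foot, within the 5–32 N band. This comes from noisy (about ±1 N) push-force readings and the ring angle; I had no direct reading of the foot force.

**Last checks:**
- **Foot:** its edge stood still in the last three side views while the ring still turned about 2°, so it is seated on the plug.
- **Ring:** it stayed where I left it, with the post at −40.4° against about −41° at last contact.
- **Bar, jars, tray and cell:** the bar ends are within a fraction of a pixel (under 1 mm) of their start, and I saw no shift in the jars, tray or cell.
- **Robot:** it stands clear of everything.

No check failed or disagreed. The tool's tilt drifted to about 4° during the pushes, with no visible effect.

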